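# Seat a wood sample and snap the toggle clamp over it

### The job

Get the pale wood sample ready for the microscope: with the fingertips push it along its channel in the metal holder until it sits flush against the blue stop, then push the red clamp handle over past its centre so that it snaps across and its rubber foot presses down on the sample. Only push, do not lift the sample, and leave the other things on the desk where they are.

Things in the scene. Friction and masses are not known exactly. Their poses are not given: they have to be found in the camera images.
- jig: Metal sample holder, fixed: a plate 270 x 100 x 12 mm on the desk (its x -160 to 110 mm, y -50 to 50). Origin on the desk, on the channel's centre line, below the face of the blue stop. Its x axis is the push direction: along the channel from the open end to the stop, then the clamp; z up. Its place and turn vary; x points more or less to the robot's left.
- channel_end (a point): Middle of the channel's open end, on its floor: holder x -150, y 0, z 12 mm; axes as the holder's. Two dark rails run from here to the stop: inner faces at y +-23.5 mm, outer at +-31.5, tops 22 mm above the desk.
- stop (a point): Centre of the blue stop's face at the channel floor (holder x 0, y 0, z 12 mm); axes as the holder's. The stop is 10 mm thick (holder x 0 to 10), 60 mm wide, its top 30 mm above the desk.
- pivot (a point): The clamp's pivot, a pin along the holder's y at holder x 45, y 0, z 42 mm; axes as the holder's. It sits between two steel cheeks (holder x 28 to 62 mm, |y| up to 23 mm with the pin, tops 58 mm above the desk).
- block: The pale wood sample, loose in the channel: 70 mm (its x, along the channel) x 44 x 28 mm high, darker stripes, 40 to 85 g. Origin at the centre of its underside. It starts on the channel floor with its front face 25 to 50 mm short of the stop; its top is 40 mm above the desk. Home, its origin is 35 mm before the stop's face.
- clamp (a joint): Clamp angle in rad: 0 open (as at the start), about 1.30 closed on the sample (end of travel 1.36 without one). An over-centre spring drives it from 0.65 towards the nearer end: it stays open until pushed past the middle, then snaps shut by itself. About 4 N at the end of the handle starts it, less towards the middle.
- handle_end (a point): Centre of the round end (radius 11 mm) of the clamp's red handle grip, 92 mm from the pivot; the grip starts 55 mm from it. Holder frame, y 0: open x 104, z 113 mm (leaning 40 degrees away from the sample); upright z 134; closed x -8, z 117 (leaning over the sample). To close, push the grip from its far (+x) side towards -x.
- foot: The clamp's black rubber foot, 18 mm across, on a steel arm 65 mm from the pivot; arm and handle are one rigid piece. Origin at the pivot (not at the foot). Open, the arm stands up above the stop, the foot about 105 mm over the desk; closed, it presses with about 5 N on the sample's top, 20 mm before the stop's face.
- redwood: Bystander: reddish wood sample with darker stripes, loose, 70 x 44 x 28 mm, on the desk; origin at the centre of its underside. Leave alone.
- oil: Bystander: small amber bottle, 32 mm across, 65 mm high, loose; origin at the centre of its underside. Leave alone.
- loupe: Bystander: black loupe, 44 mm across, 40 mm high, loose; origin at the centre of its underside. Leave alone.
- brush: Bystander: brush 160 mm long lying on the desk, loose. Leave alone.
- dish: Bystander: glass dish 90 mm across, 16 mm high, loose; origin at the centre of its underside. Leave alone.
Not all that is in view belongs to the job. What is meant by the block is not turquoise, and is the smaller of those in its own colour.

How it is judged:
By the outcome, as a careful person would: the job done as asked, in the order asked, and still so for the second after the job is handed in, with the robot touching nothing.
It also fails if it takes over 43 s, if anything falls off the work surface, if the arm or the gripper's body presses on something with over 40 N, if the wrist force passes 120 N, or if a joint passes its speed limit or range.

### The arm

A 7-joint arm with a two-finger parallel gripper is mounted at the origin on the work surface. World frame = base frame: x ahead of the robot, y to its left, z up, the work surface at z = 0. Lengths are in m, angles in rad, forces in N, time in s.
With the tool pointing down it reaches from about 0.425 to 0.925 m from the base axis. Payload 6.8 kg.
Tool frame: the origin (TCP) lies at the very end of the fingers, on their centre line; the grasp point (between the pads) lies 19 mm behind it; z points along the fingers, y is the line along which they close (so a half turn about z gives the same grasp; the last joint's range is limited). The gripper opens to 85 mm and grips with 20 to 120 N. Pads are 22 mm wide; open, the fingers measure 114 mm over their backs; the gripper's body (76 mm by 85 mm) begins 54 mm behind the grasp point. The pads swing forward as they close: fully open they stand 13 mm farther back than shut.
Start: joints at [-1.433, 0.477, 0.022, 1.555, -0.011, 1.109, -0.083], TCP at [0.164, 0.655, 0.231] pointing down, gripper open.
Joint ranges: [-2.96, 2.96], [-0.34, 2.1], [-1.41, 1.46], [0.24, 2.44], [-1.37, 4.51], [0.17, 1.92], [-2.96, 2.96]. Speed limits (rad/s): [2.39, 2.39, 3.14, 3.14, 3.14, 3.14, 3.14].

### API

Orientations are given as a rotation vector (axis times angle).
In Python, from bench import r gives the robot as it stands.
- The arm moves only by the shell command python3 -m jog 'ROWS' [FORCE]. ROWS is JSON, a list of rows, each an object of numbers: "fingers": the finger opening in m, from 0 to 0.0854; "x", "y", "z": the shift along the tool's x, y, z in m; "rx", "ry", "rz": the turn, a rotation vector about the tool's x, y, z in degrees. In form: [{"fingers": .., "x": .., "y": .., "z": .., "rx": .., "ry": .., "rz": ..}, ...]. A call has 1 to 8 rows; each row shifts and turns the commanded pose from where the row before left it, along the tool's axes as they then stand; what a row does not reach is not made up. A row lasts 1/8 s, in which the tool goes at most 62.5 mm and 10.7 degrees, less where a joint would pass 70% of its speed; a pose out of reach is approached as far as the arm can. A call is refused whole if a number of a shift passes 0.0625 or a number of a turn 10.7, either way. A call with a gripper value outside its range is refused whole. The fingers move at their own pace and stop on an object; FORCE is the grip in N (left out, the last holds). Time passes only in rows, so rows that do not move let the fingers close. It gives the time, the measured TCP pose, the force, the opening and the grip force at its end, in the units of the state.
- r.get_obs(): the state, without advancing time (a new reading comes with each control period).
- r.grab_frame(name): name is "scene" or "top" or "wrist"; returns (picture, depth): 384x512x3 uint8, red, green, blue; 384x512 float32, m along the optical axis (not along the pixel's ray), 0 where there is no reading.
- r.get_calibration(name): a dict with "mtx" (3x3 intrinsics, pixels), "extrinsics" (4x4, takes a point from camera to world coordinates). Camera axes: x right, y down, z forward; pixel columns grow to the right and rows downward; lengths in m; the calibration is good to about 2 mm. A picture is of the moment at which its call begins: read the wrist's pose just before it. get_calibration takes no time and is no camera call; for the wrist camera it gives the pose at the moment of the call.
- r.hand_in(): hands the job in; it is judged then, once.
Trained networks look in the newest picture that a camera, given by its name, has taken for a name from the list of things; names that differ only in an ending like _2 or _b are one class to them, and where a whole thing is asked for, a point or a joint stands for the part that bears it (a point fixed in the world has none). Each returns a list of dicts, best first, with "score" (0 to 1); they miss things now and then, are a little off and sometimes report something else, mostly with a low value. They report only what shows in the picture. A call takes as long as a camera call. They do not tell look-alikes from the thing itself.
- r.search_frame(target, camera): "xyz" ([x, y, z] in m, in world coordinates, good to about 4 mm: the middle of the surface that is visible of it).
- r.landmark_of(target, camera): "xyz" ([x, y, z] in m, in world coordinates, good to about 4 mm: a listed point, or the origin of a listed thing).
The state is a dict: "clock": time; "joints": joint angles; "qvel": joint speeds; "tau": joint torques, N m; "tcp_pos": TCP position; "orientation": TCP orientation; "contact_force": force on the tool from outside, world axes, zero at the start; "moment": the same for the moment, N m; "grip_width": finger opening in m; "gripper_force": force on a finger pad.
Only numpy, scipy, OpenCV 4.12 (cv2) and the standard library are available. Lean on these libraries where they do the work, as an engineer would, in place of code of your own. Each camera call takes 0.05 s, during which the arm holds its last target. There are 200 camera calls.

## Working session

There is one attempt and no reset: what is moved stays moved. The work goes in short steps, Python scripts to look and compute and a shell command to move; the robot and the scene stay as the last step left them, time stands still between calls to the robot, and variables do not carry over. Pictures are saved under pics/ and viewed, at most 10 in all, crops included, and the job is handed in when it is done.

```bash
mkdir -p pics
python3 - <<'E'
from bench import r
import cv2,numpy as np
o=r.get_obs();print(o['clock'],o['tcp_pos'],o['orientation'],o['grip_width'])
for c in("scene","top"):
    p,d=r.grab_frame(c);cv2.imwrite(f'pics/{c}0.png',p[:,:,::-1])
    K=r.get_calibration(c);M=K['mtx'];E=np.linalg.inv(K['extrinsics'])
    for t in("block","redwood","jig","channel_end","stop","pivot","handle_end"):
        for h in r.landmark_of(t,c)[:4]:
            q=E@np.r_[h['xyz'],1];u=M@q[:3]/q[2];print(c,t,np.round(h['xyz'],3),round(h['score'],2),u[:2].astype(int))
E
```

```text
0.0 [0.16408235 0.65413763 0.23031664] [-3.84979208e-01 -3.11782035e+00  2.90794066e-03] 0.08566054556311885
scene block [ 0.508 -0.202  0.008] 0.74 [198 240]
scene block [ 0.507 -0.268  0.008] 0.74 [179 249]
scene block [ 0.35  -0.304  0.003] 0.64 [143 231]
scene block [ 0.376 -0.005 -0.002] 0.51 [225 200]
scene redwood [ 0.377 -0.147 -0.004] 0.8 [191 217]
scene jig [ 0.507 -0.113 -0.003] 0.91 [222 230]
scene channel_end [ 0.509 -0.265  0.01 ] 0.94 [180 249]
scene stop [ 0.506 -0.119  0.011] 0.79 [220 227]
scene stop [ 0.508 -0.266  0.008] 0.66 [180 249]
scene pivot [ 0.505 -0.075  0.039] 0.93 [231 214]
scene handle_end [ 0.501 -0.014  0.112] 0.48 [244 187]
top block [ 0.377 -0.011 -0.003] 0.69 [260 231]
top block [ 0.509 -0.203  0.014] 0.58 [310 196]
top block [ 0.351 -0.308 -0.004] 0.58 [338 237]
top redwood [ 0.377 -0.141 -0.002] 0.64 [294 231]
top jig [ 0.508 -0.122  0.001] 0.81 [289 197]
top channel_end [ 0.501 -0.269  0.012] 0.8 [327 197]
top stop [ 0.505 -0.12   0.015] 0.74 [289 197]
top pivot [ 0.508 -0.076  0.039] 0.64 [277 196]
top handle_end [ 0.506 -0.011  0.113] 0.65 [260 195]
```

Run:
```python
import cv2
a=cv2.imread('pics/scene0.png')[150:290,100:290];b=cv2.imread('pics/top0.png')[150:290,200:390]
cv2.imwrite('pics/s0.png',cv2.hconcat([cv2.resize(x,(400,295),interpolation=2) for x in(a,b)]))
```

```text
(no output)
```

View pics/s0.png

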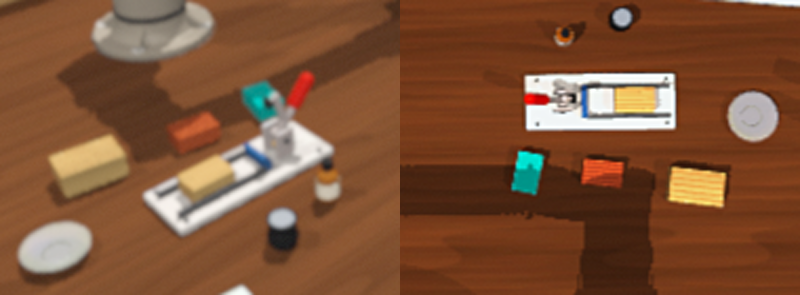

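View pics/scene0.png

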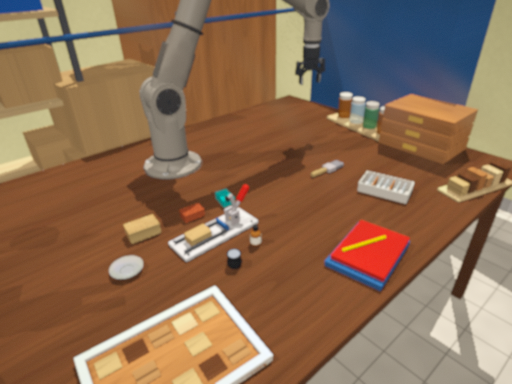

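Candidates: the small pale block in the channel (scene 200,235; top 310,196), the large pale block on the desk (scene 143,229; top 338,238) and the turquoise block (scene 225,198; top 260,231). I choose the small pale one in the channel. The close crop confirms it: it has stripes, lies between the dark rails and is smaller than the other pale block.

```bash
python3 -m jog '[{"fingers":0,"rz":-7},{"rz":-7,"x":-0.043,"y":-0.045},{"x":-0.043,"y":-0.045},{"x":-0.043,"y":-0.045},{"x":-0.043,"y":-0.045},{"x":-0.043,"y":-0.045},{"x":-0.043,"y":-0.045},{"x":-0.043,"y":-0.045}]'; python3 -m jog '[{"x":-0.035,"y":-0.05},{"y":-0.0625},{"y":-0.0625},{"y":-0.0625},{"y":-0.0625},{"y":-0.0625},{"y":-0.0625},{"y":-0.0625}]'
cat > h.py <<'E'
from bench import r
import numpy as np
from scipy.spatial.transform import Rotation as R
def state():
    o=r.get_obs();Rm=R.from_rotvec(o['orientation']).as_matrix()
    print(round(o['clock'],2),np.round(o['tcp_pos'],4),'F',np.round(o['contact_force'],1),'w',round(o['grip_width'],4));print(np.round(Rm,3));return o,Rm
E
python3 - <<'E'
from h import *
import cv2
state()
for c in("wrist","top"):
    p,d=r.grab_frame(c);K=r.get_calibration(c);M=K['mtx'];E=K['extrinsics'];cv2.imwrite(f'pics/{c}1.png',p[:,:,::-1])
    for t in("block","jig","channel_end","stop","pivot","handle_end"):
        for h in r.landmark_of(t,c)[:2]: 
            q=np.linalg.inv(E)@np.r_[h['xyz'],1];u=M@q[:3]/q[2];print(c,t,np.round(h['xyz'],3),round(h['score'],2),u[:2].astype(int))
E
```

```text
0.8 [0.1642 0.6547 0.2313] F [-0.1 -1.1  0.3] w 0.0856
[[-0.97   0.243 -0.   ]
 [ 0.243  0.97   0.   ]
 [ 0.     0.    -1.   ]]
top block [ 0.503 -0.201  0.014] 0.81 [310 197]
top block [ 0.377 -0.011 -0.005] 0.65 [260 231]
top jig [ 0.505 -0.121  0.003] 0.74 [288 197]
top channel_end [ 0.502 -0.268  0.011] 0.94 [327 197]
top stop [ 0.503 -0.119  0.016] 0.79 [288 197]
top pivot [ 0.508 -0.074  0.039] 0.77 [277 196]
top handle_end [ 0.503 -0.014  0.11 ] 0.62 [261 196]validation failed for argument at $[0]...
validation failed for argument at $[0]...
```

View pics/wrist1.png

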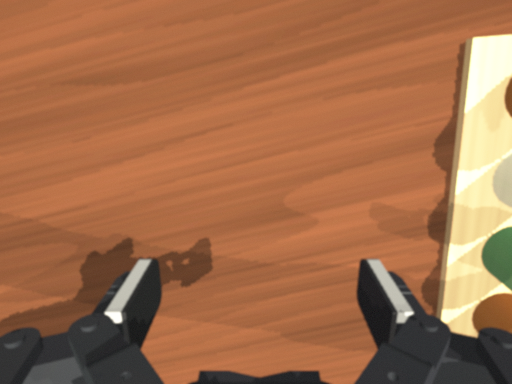

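The wrist picture shows bare desk, with the open fingers at about (130,300) and (390,300). Nothing moved because both calls were refused, probably because each row needs every key.

```bash
python3 -m jog '[{"fingers":0,"x":0,"y":0,"z":0,"rx":0,"ry":0,"rz":-7},{"fingers":0,"x":-0.043,"y":-0.045,"z":0,"rx":0,"ry":0,"rz":-7},{"fingers":0,"x":-0.043,"y":-0.045,"z":0,"rx":0,"ry":0,"rz":0},{"fingers":0,"x":-0.043,"y":-0.045,"z":0,"rx":0,"ry":0,"rz":0},{"fingers":0,"x":-0.043,"y":-0.045,"z":0,"rx":0,"ry":0,"rz":0},{"fingers":0,"x":-0.043,"y":-0.045,"z":0,"rx":0,"ry":0,"rz":0},{"fingers":0,"x":-0.043,"y":-0.045,"z":0,"rx":0,"ry":0,"rz":0},{"fingers":0,"x":-0.043,"y":-0.045,"z":0,"rx":0,"ry":0,"rz":0}]'
```

```text
clock: 2.5
tcp_pos: [0.4603, 0.3329, 0.2317]
orientation: [0.002, 3.141, 0.001]
contact_force: [1.0, 0.3, -0.1]
grip_width: 0.0002
gripper_force: 0.0
```

```bash
python3 -m jog '[{"fingers":0,"x":-0.022,"y":-0.058,"z":0,"rx":0,"ry":0,"rz":0},{"fingers":0,"x":-0.022,"y":-0.058,"z":0,"rx":0,"ry":0,"rz":0},{"fingers":0,"x":0,"y":-0.0625,"z":0,"rx":0,"ry":0,"rz":0},{"fingers":0,"x":0,"y":-0.0625,"z":0,"rx":0,"ry":0,"rz":0},{"fingers":0,"x":0,"y":-0.0625,"z":0,"rx":0,"ry":0,"rz":0},{"fingers":0,"x":0,"y":-0.0625,"z":0,"rx":0,"ry":0,"rz":0},{"fingers":0,"x":0,"y":-0.0625,"z":0,"rx":0,"ry":0,"rz":0},{"fingers":0,"x":0,"y":-0.0625,"z":0,"rx":0,"ry":0,"rz":0}]'
python3 -m jog '[{"fingers":0,"x":0,"y":-0.06,"z":0,"rx":0,"ry":0,"rz":0},{"fingers":0,"x":0,"y":-0.06,"z":0,"rx":0,"ry":0,"rz":0},{"fingers":0,"x":0,"y":-0.02,"z":0,"rx":0,"ry":0,"rz":0},{"fingers":0,"x":0,"y":0,"z":0,"rx":0,"ry":0,"rz":0}]'
python3 - <<'E'
from h import *
import cv2
state()
for c in("wrist",):
    p,d=r.grab_frame(c);K=r.get_calibration(c);M=K['mtx'];E=K['extrinsics'];cv2.imwrite(f'pics/{c}2.png',p[:,:,::-1])
    for t in("block","channel_end","stop","pivot","handle_end"):
        for h in r.landmark_of(t,c)[:2]: 
            q=np.linalg.inv(E)@np.r_[h['xyz'],1];u=M@q[:3]/q[2];print(c,t,np.round(h['xyz'],3),round(h['score'],2),u[:2].astype(int))
    v,u=np.mgrid[:384,:512];P=np.linalg.inv(M)@np.stack([u*d,v*d,d]).reshape(3,-1);W=(E[:3,:3]@P+E[:3,3:]).T
    m=(d.ravel()>0)&(abs(W[:,2]-.040)<.004)&(abs(W[:,0]-.505)<.06)&(W[:,1]<-.1)&(W[:,1]>-.3)
    print('block top',m.sum());
    if m.sum()>50: print(cv2.minAreaRect(W[m][:,:2].astype('f4')*1000),W[m].mean(0))
E
```

```text
clock: 3.5
tcp_pos: [0.5022, -0.1585, 0.2317]
orientation: [0.002, 3.14, 0.0]
contact_force: [2.0, 0.5, 0.1]
grip_width: 0.0
gripper_force: 0.0
clock: 4.0
tcp_pos: [0.5014, -0.2985, 0.2313]
orientation: [-0.008, -3.141, 0.001]
contact_force: [0.0, 0.2, 0.7]
grip_width: -0.0
gripper_force: 0.0
4.0 [ 0.5014 -0.2985  0.2313] F [0.  0.2 0.7] w -0.0
[[-1.     0.005 -0.   ]
 [ 0.005  1.    -0.001]
 [ 0.    -0.001 -1.   ]]
wrist block [ 0.501 -0.203  0.015] 0.75 [346 157]
wrist channel_end [ 0.505 -0.27   0.014] 0.57 [283 160]
wrist stop [ 0.504 -0.118  0.011] 0.59 [424 158]
wrist pivot [ 0.508 -0.076  0.042] 0.9 [481 169]
block top 3038
((505.28802490234375, -200.80923461914062), (70.90628814697266, 43.76906204223633), 89.78794860839844) [ 0.50466245 -0.20130863  0.04064258]
```

View pics/wrist2.png

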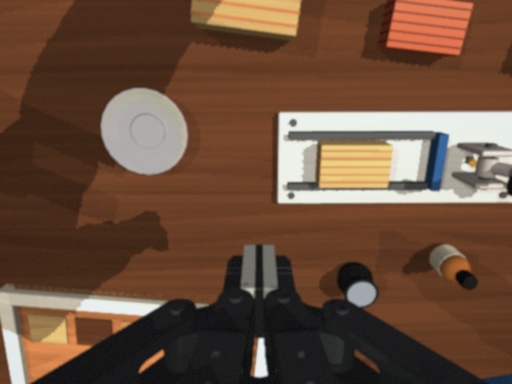

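The wrist picture shows the block at (355,165) between the rails, the blue stop at (438,160), the dish at (145,130) and the loupe at (357,285). The area behind the block, at (303,160), is free.

```bash
python3 -m jog '[{"fingers":0,"x":-0.004,"y":0.0285,"z":0.04,"rx":0,"ry":0,"rz":0},{"fingers":0,"x":0,"y":0,"z":0.06,"rx":0,"ry":0,"rz":0},{"fingers":0,"x":0,"y":0,"z":0.06,"rx":0,"ry":0,"rz":0},{"fingers":0,"x":0,"y":0,"z":0.03,"rx":0,"ry":0,"rz":0},{"fingers":0,"x":0,"y":0,"z":0.018,"rx":0,"ry":0,"rz":0},{"fingers":0,"x":0,"y":0,"z":0,"rx":0,"ry":0,"rz":0}]'
python3 -m jog '[{"fingers":0,"x":0,"y":0.01,"z":0,"rx":0,"ry":0,"rz":0},{"fingers":0,"x":0,"y":0.01,"z":0,"rx":0,"ry":0,"rz":0},{"fingers":0,"x":0,"y":0.01,"z":0,"rx":0,"ry":0,"rz":0},{"fingers":0,"x":0,"y":0.01,"z":0,"rx":0,"ry":0,"rz":0},{"fingers":0,"x":0,"y":0,"z":0,"rx":0,"ry":0,"rz":0}]'
cat > look.py <<'E'
from h import *
import cv2,sys
state()
p,d=r.grab_frame("top");cv2.imwrite(f'pics/top_{sys.argv[1]}.png',p[:,:,::-1])
r.grab_frame("scene");r.grab_frame("wrist")
for c in("top","scene","wrist"):
    for t in("block","stop","handle_end"):
        for h in r.landmark_of(t,c)[:2]:
            if t!="block" or abs(h['xyz'][0]-.505)<.03: print(c,t,np.round(h['xyz'],3),round(h['score'],2))
E
python3 look.py a
```

```text
clock: 5.05
tcp_pos: [0.506, -0.2676, 0.0228]
orientation: [-0.001, -3.14, -0.001]
contact_force: [-0.4, 0.5, -0.7]
grip_width: -0.0
gripper_force: 0.0
clock: 5.68
tcp_pos: [0.5063, -0.2267, 0.0233]
orientation: [0.001, -3.142, -0.001]
contact_force: [-0.2, 0.3, 0.5]
grip_width: 0.0002
gripper_force: 0.0
5.67 [ 0.5063 -0.2267  0.0233] F [-0.2  0.3  0.5] w 0.0002
[[-1.    -0.    -0.   ]
 [-0.     1.     0.001]
 [ 0.     0.001 -1.   ]]
top block [ 0.504 -0.176  0.014] 0.74
top stop [ 0.504 -0.119  0.017] 0.64
top handle_end [ 0.506 -0.014  0.112] 0.48
scene block [ 0.506 -0.174  0.01 ] 0.52
scene stop [ 0.506 -0.12   0.009] 0.98
scene handle_end [ 0.501 -0.012  0.115] 0.6
scene handle_end [ 0.657 -0.181 -0.   ] 0.36
wrist block [ 0.502 -0.174  0.014] 0.57
wrist stop [ 0.506 -0.119  0.012] 0.84
```

```bash
python3 -m jog '[{"fingers":0,"x":0,"y":0.008,"z":0,"rx":0,"ry":0,"rz":0},{"fingers":0,"x":0,"y":0.006,"z":0,"rx":0,"ry":0,"rz":0},{"fingers":0,"x":0,"y":0.002,"z":0,"rx":0,"ry":0,"rz":0},{"fingers":0,"x":0,"y":0,"z":0,"rx":0,"ry":0,"rz":0}]'
python3 -m jog '[{"fingers":0,"x":0,"y":0.002,"z":0,"rx":0,"ry":0,"rz":0},{"fingers":0,"x":0,"y":0.002,"z":0,"rx":0,"ry":0,"rz":0}]'
python3 -m jog '[{"fingers":0,"x":0,"y":0.001,"z":0,"rx":0,"ry":0,"rz":0},{"fingers":0,"x":0,"y":0,"z":0,"rx":0,"ry":0,"rz":0}]'
```

```text
clock: 6.78
tcp_pos: [0.5062, -0.2118, 0.0233]
orientation: [-0.001, -3.141, -0.0]
contact_force: [0.6, -0.3, -0.8]
grip_width: 0.0002
gripper_force: 0.0
clock: 7.02
tcp_pos: [0.5062, -0.2083, 0.0233]
orientation: [0.003, 3.142, -0.0]
contact_force: [0.7, -0.3, 0.6]
grip_width: -0.0002
gripper_force: 0.2
clock: 7.28
tcp_pos: [0.5062, -0.2071, 0.0233]
orientation: [-0.002, -3.142, -0.0]
contact_force: [0.1, -0.6, 0.2]
grip_width: -0.0001
gripper_force: 0.0
```

```bash
python3 -m jog '[{"fingers":0,"x":0,"y":0.001,"z":0,"rx":0,"ry":0,"rz":0},{"fingers":0,"x":0,"y":0.001,"z":0,"rx":0,"ry":0,"rz":0}]'
python3 -m jog '[{"fingers":0,"x":0,"y":0.001,"z":0,"rx":0,"ry":0,"rz":0},{"fingers":0,"x":0,"y":0,"z":0,"rx":0,"ry":0,"rz":0}]'
python3 -m jog '[{"fingers":0,"x":0,"y":0.001,"z":0,"rx":0,"ry":0,"rz":0},{"fingers":0,"x":0,"y":0,"z":0,"rx":0,"ry":0,"rz":0}]'; python3 look.py b
```

```text
clock: 7.52
tcp_pos: [0.5062, -0.2052, 0.0233]
orientation: [0.002, 3.142, -0.0]
contact_force: [-0.3, -0.7, 0.2]
grip_width: 0.0001
gripper_force: 0.2
clock: 7.78
tcp_pos: [0.5062, -0.204, 0.0233]
orientation: [-0.002, -3.142, -0.0]
contact_force: [-0.3, 0.1, -0.7]
grip_width: -0.0004
gripper_force: 0.0
clock: 8.02
tcp_pos: [0.5061, -0.2031, 0.0233]
orientation: [-0.002, -3.142, -0.0]
contact_force: [-0.4, 0.2, -0.2]
grip_width: 0.0001
gripper_force: 0.0
8.03 [ 0.5061 -0.2031  0.0233] F [-0.4  0.2 -0.2] w 0.0001
[[-1.     0.001 -0.   ]
 [ 0.001  1.     0.   ]
 [ 0.     0.    -1.   ]]
top stop [ 0.506 -0.121  0.014] 0.93
top handle_end [ 0.506 -0.012  0.115] 0.61
scene block [ 0.506 -0.153  0.008] 0.69
scene stop [ 0.507 -0.118  0.009] 0.95
scene handle_end [ 0.503 -0.012  0.116] 0.65
scene handle_end [ 0.656 -0.183 -0.   ] 0.32
wrist block [ 0.501 -0.15   0.014] 0.58
```

```bash
for i in 1; do python3 -m jog '[{"fingers":0,"x":0,"y":0.001,"z":0,"rx":0,"ry":0,"rz":0},{"fingers":0,"x":0,"y":0,"z":0,"rx":0,"ry":0,"rz":0}]'|grep -E "tcp|contact"
python3 -m jog '[{"fingers":0,"x":0,"y":0.001,"z":0,"rx":0,"ry":0,"rz":0},{"fingers":0,"x":0,"y":0,"z":0,"rx":0,"ry":0,"rz":0}]'|grep -E "tcp|contact"
done
python3 - <<'E'
from h import *
import cv2
ims=[]
for c,box in(("wrist",None),("top",(170,225,240,340)),("scene",(180,260,160,270))):
    p,d=r.grab_frame(c);K=r.get_calibration(c);M=K['mtx'];E=K['extrinsics']
    if box: p=p[box[0]:box[1],box[2]:box[3]]
    ims.append(cv2.resize(p[:,:,::-1],(400,290),interpolation=2))
    v,u=np.mgrid[:384,:512];P=np.linalg.inv(M)@np.stack([u*d,v*d,d]).reshape(3,-1);W=(E[:3,:3]@P+E[:3,3:]).T
    m=(d.ravel()>0)&(abs(W[:,2]-.040)<.004)&(abs(W[:,0]-.505)<.03)&(W[:,1]<-.1)&(W[:,1]>-.21)
    if m.sum()>5: print(c,m.sum(),np.percentile(W[m][:,1],[1,99]))
cv2.imwrite('pics/c.png',cv2.vconcat([cv2.hconcat(ims[:2]),cv2.hconcat([ims[2],ims[2]])]))
E
```

```text
tcp_pos: [0.5062, -0.2021, 0.0233]
contact_force: [-1.0, 0.1, -0.4]
tcp_pos: [0.5062, -0.202, 0.0234]
contact_force: [-0.8, -2.7, -0.5]
wrist 14527 [-0.20362608 -0.11956863]
top 94 [-0.17092675 -0.11759585]
scene 205 [-0.20695544 -0.11876856]
```

View pics/c.png

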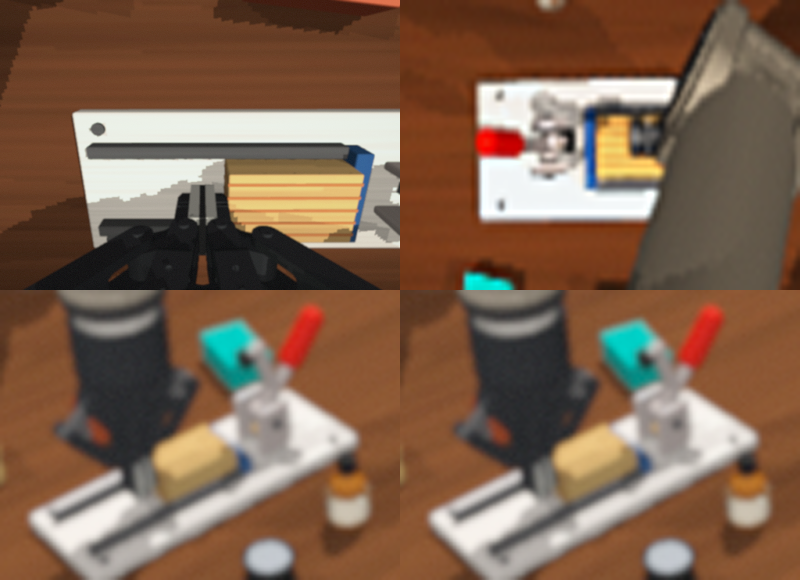

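In the wrist view the block's front face meets the blue stop at (360,200). The TCP has also stalled at y = -0.202 with a reaction force. One more small press will confirm it is seated, then I retreat.

```bash
python3 -m jog '[{"fingers":0,"x":0,"y":0.001,"z":0,"rx":0,"ry":0,"rz":0},{"fingers":0,"x":0,"y":0.001,"z":0,"rx":0,"ry":0,"rz":0},{"fingers":0,"x":0,"y":0,"z":0,"rx":0,"ry":0,"rz":0}]'|grep -E "clock|tcp|contact"
python3 -m jog '[{"fingers":0,"x":0,"y":-0.01,"z":0,"rx":0,"ry":0,"rz":0},{"fingers":0,"x":0,"y":-0.02,"z":0,"rx":0,"ry":0,"rz":0},{"fingers":0,"x":0,"y":0,"z":-0.06,"rx":0,"ry":0,"rz":0},{"fingers":0,"x":0,"y":0,"z":-0.06,"rx":0,"ry":0,"rz":0},{"fingers":0,"x":0,"y":0,"z":-0.06,"rx":0,"ry":0,"rz":0},{"fingers":0,"x":0,"y":0,"z":-0.03,"rx":0,"ry":0,"rz":0},{"fingers":0,"x":0,"y":0,"z":0,"rx":0,"ry":0,"rz":0}]'|grep -E "clock|tcp|contact"
python3 - <<'E'
from h import *
import cv2
p,d=r.grab_frame("wrist");cv2.imwrite('pics/w3.png',p[:,:,::-1])
K=r.get_calibration("wrist");M=K['mtx'];E=K['extrinsics']
v,u=np.mgrid[:384,:512];P=np.linalg.inv(M)@np.stack([u*d,v*d,d]).reshape(3,-1);W=(E[:3,:3]@P+E[:3,3:]).T
m=(d.ravel()>0)&(abs(W[:,2]-.040)<.003)&(abs(W[:,0]-.505)<.03)&(W[:,1]<-.1)&(W[:,1]>-.22)
print(cv2.minAreaRect(W[m][:,:2].astype('f4')*1000))
for t in("block","stop","pivot"):print(t,[(np.round(h['xyz'],3),h['score']) for h in r.landmark_of(t,"wrist")[:2]])
E
```

```text
clock: 9.65
tcp_pos: [0.5062, -0.2018, 0.0237]
contact_force: [-1.1, -8.6, 0.9]
clock: 10.52
tcp_pos: [0.5075, -0.2304, 0.236]
contact_force: [0.3, -0.2, 0.4]
((503.03778076171875, -153.0872802734375), (70.21028137207031, 43.715232849121094), 89.88063049316406)
block [(array([ 0.375, -0.008,  0.001]), 0.91), (array([ 0.501, -0.154,  0.014]), 0.82)]
stop [(array([ 0.505, -0.119,  0.012]), 0.79)]
pivot [(array([ 0.507, -0.074,  0.044]), 0.66)]
```

View pics/w3.png

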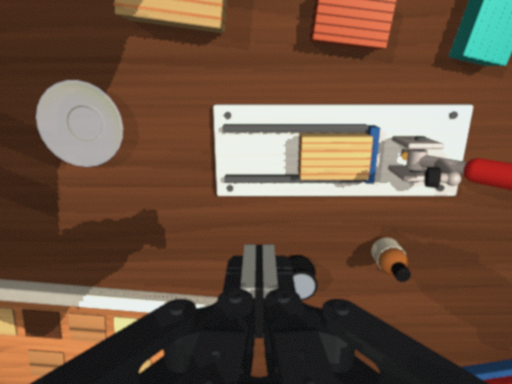

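The block at (335,157) is flush with the blue stop at (374,155), and the measured front face is y = -0.118 with the stop at -0.119. Next I go over the clamp to the far side of the red handle.

```bash
python3 -m jog '[{"fingers":0,"x":0.002,"y":0.05,"z":0,"rx":0,"ry":0,"rz":0},{"fingers":0,"x":0,"y":0.06,"z":0,"rx":0,"ry":0,"rz":0},{"fingers":0,"x":0,"y":0.06,"z":0,"rx":0,"ry":0,"rz":0},{"fingers":0,"x":0,"y":0.06,"z":0,"rx":0,"ry":0,"rz":0},{"fingers":0,"x":0,"y":0.05,"z":0,"rx":0,"ry":0,"rz":0},{"fingers":0,"x":0,"y":0,"z":0,"rx":0,"ry":0,"rz":0}]'|grep -E "clock|tcp|contact"
python3 -m jog '[{"fingers":0,"x":0,"y":0,"z":0.05,"rx":0,"ry":0,"rz":0},{"fingers":0,"x":0,"y":0,"z":0.05,"rx":0,"ry":0,"rz":0},{"fingers":0,"x":0,"y":0,"z":0.034,"rx":0,"ry":0,"rz":0},{"fingers":0,"x":0,"y":0,"z":0,"rx":0,"ry":0,"rz":0}]'|grep -E "clock|tcp|contact"
python3 - <<'E'
from h import *
import cv2
p,d=r.grab_frame("wrist");q,_=r.grab_frame("scene")
cv2.imwrite('pics/d.png',cv2.hconcat([cv2.resize(p[:,:,::-1],(400,300)),cv2.resize(q[150:270,160:320,::-1],(400,300),interpolation=2)]))
for c in("wrist","scene"):print(c,[(np.round(h['xyz'],3),h['score']) for h in r.landmark_of("handle_end",c)[:2]])
E
```

```text
clock: 11.48
tcp_pos: [0.5036, 0.0554, 0.2318]
contact_force: [0.1, -0.5, -0.5]
clock: 11.98
tcp_pos: [0.5019, 0.049, 0.0965]
contact_force: [-0.6, -0.0, 0.7]
wrist [(array([ 0.506, -0.012,  0.114]), 0.94)]
scene []
```

View pics/d.png

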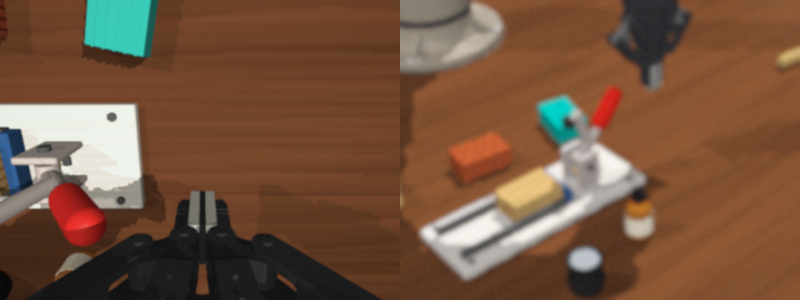

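Left panel: the red handle end is at (85,228) and the closed fingertips at (202,195), on its far side and lined up. Now I push towards the sample.

```bash
python3 -m jog '[{"fingers":0,"x":-0.003,"y":-0.015,"z":0,"rx":0,"ry":0,"rz":0},{"fingers":0,"x":0,"y":-0.012,"z":0,"rx":0,"ry":0,"rz":0},{"fingers":0,"x":0,"y":-0.01,"z":0,"rx":0,"ry":0,"rz":0},{"fingers":0,"x":0,"y":-0.01,"z":0,"rx":0,"ry":0,"rz":0},{"fingers":0,"x":0,"y":-0.01,"z":0,"rx":0,"ry":0,"rz":0}]'|grep -E "clock|tcp|contact"
python3 -m jog '[{"fingers":0,"x":0,"y":-0.01,"z":0,"rx":0,"ry":0,"rz":0},{"fingers":0,"x":0,"y":-0.01,"z":0,"rx":0,"ry":0,"rz":0},{"fingers":0,"x":0,"y":-0.01,"z":0,"rx":0,"ry":0,"rz":0},{"fingers":0,"x":0,"y":0,"z":0,"rx":0,"ry":0,"rz":0}]'|grep -E "clock|tcp|contact"; python3 -c "
from h import *
for c in('wrist','scene','top'):
  r.grab_frame(c);print(c,[(np.round(h['xyz'],3),h['score']) for h in r.landmark_of('handle_end',c)[:2]])"
```

```text
clock: 12.8
tcp_pos: [0.509, -0.0032, 0.1003]
contact_force: [1.4, 10.1, 7.1]
clock: 13.3
tcp_pos: [0.5092, -0.036, 0.1018]
contact_force: [-4.0, 5.3, 23.5]
wrist [(array([ 0.503, -0.057,  0.133]), 0.78)]
scene [(array([ 0.503, -0.058,  0.135]), 0.48)]
top []
```

The upward force suggests the wider finger links are resting on the handle, so I raise the tool before finishing the push.

```bash
python3 -m jog '[{"fingers":0,"x":0.003,"y":0,"z":-0.01,"rx":0,"ry":0,"rz":0},{"fingers":0,"x":0,"y":0,"z":-0.008,"rx":0,"ry":0,"rz":0},{"fingers":0,"x":0,"y":-0.004,"z":0,"rx":0,"ry":0,"rz":0}]'|grep -E "clock|tcp|contact"
python3 -m jog '[{"fingers":0,"x":0,"y":-0.01,"z":0,"rx":0,"ry":0,"rz":0},{"fingers":0,"x":0,"y":-0.01,"z":0,"rx":0,"ry":0,"rz":0},{"fingers":0,"x":0,"y":0,"z":0,"rx":0,"ry":0,"rz":0}]'|grep -E "clock|tcp|contact"; python3 -c "
from h import *
for c in('wrist','scene','top'):
  r.grab_frame(c);print(c,[(np.round(h['xyz'],3),h['score']) for h in r.landmark_of('handle_end',c)[:2]])"
```

```text
clock: 13.98
tcp_pos: [0.5047, -0.0403, 0.1178]
contact_force: [0.2, 1.5, 0.0]
clock: 14.35
tcp_pos: [0.5041, -0.0618, 0.117]
contact_force: [-0.4, -0.3, 0.2]
wrist [(array([ 0.503, -0.123,  0.117]), 0.76), (array([ 0.376, -0.141,  0.   ]), 0.65)]
scene [(array([ 0.503, -0.126,  0.122]), 0.56), (array([ 0.501, -0.115,  0.   ]), 0.41)]
top [(array([ 0.656, -0.185,  0.   ]), 0.19)]
```

Snapped: the handle end is at y = -0.125, which is jig x of about -7. I retreat and verify.

```bash
python3 -m jog '[{"fingers":0,"x":0,"y":0.04,"z":-0.02,"rx":0,"ry":0,"rz":0},{"fingers":0,"x":0,"y":0.05,"z":-0.035,"rx":0,"ry":0,"rz":0},{"fingers":0,"x":0,"y":0.04,"z":-0.045,"rx":0,"ry":0,"rz":0},{"fingers":0,"x":0,"y":0.06,"z":0,"rx":0,"ry":0,"rz":0},{"fingers":0,"x":0,"y":0.06,"z":0,"rx":0,"ry":0,"rz":0},{"fingers":0,"x":0,"y":0.04,"z":0,"rx":0,"ry":0,"rz":0},{"fingers":0,"x":0,"y":0,"z":0,"rx":0,"ry":0,"rz":0},{"fingers":0,"x":0,"y":0,"z":0,"rx":0,"ry":0,"rz":0}]'|grep -E "clock|tcp|contact"
python3 - <<'E'
from h import *
import cv2
ims=[]
for c,b in(("top",(165,250,240,353)),("scene",(170,260,150,270))):
    p,d=r.grab_frame(c);ims.append(cv2.resize(p[b[0]:b[1],b[2]:b[3],::-1],(400,300),interpolation=2))
    for t in("block","handle_end","foot","redwood"):print(c,t,[(np.round(h['xyz'],3),round(h['score'],2)) for h in r.landmark_of(t,c)[:3]])
cv2.imwrite('pics/e.png',cv2.hconcat(ims))
E
```

```text
clock: 15.65
tcp_pos: [0.5047, 0.229, 0.2171]
contact_force: [-0.9, -0.2, 0.3]
top block [(array([ 0.349, -0.306, -0.001]), 0.94), (array([ 0.505, -0.153,  0.014]), 0.5), (array([ 0.378, -0.014, -0.   ]), 0.46)]
top handle_end [(array([ 0.505, -0.126,  0.114]), 0.68)]
top foot []
top redwood [(array([ 0.376, -0.141, -0.001]), 0.59)]
scene block [(array([ 0.35 , -0.307,  0.004]), 0.73), (array([ 0.382, -0.009, -0.003]), 0.71), (array([ 0.508, -0.153,  0.01 ]), 0.67)]
scene handle_end [(array([ 0.504, -0.124,  0.118]), 0.8)]
scene foot []
scene redwood [(array([ 0.376, -0.142, -0.003]), 0.61)]
```

View pics/e.png

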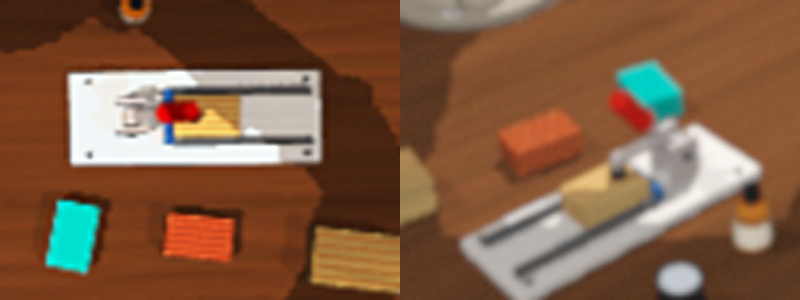

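The block is flush against the blue stop, at (168,117) in the left panel. The foot is pressed on it at (618,172) in the right panel, and the other items have not moved.

```bash
python3 -c "
from bench import r
print(r.hand_in())"
```

```text
the job is handed in; nothing more can be done
None
```

The job is handed in: the sample is flush against the blue stop, the clamp has snapped shut with its foot on the sample, the robot is clear and the other things on the desk look unmoved, at about 16 s.

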